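# Lay out a sawn stalagmite in growth order for imaging

### The arm

A 6-joint arm with a two-finger parallel gripper is mounted at the origin on the work surface. World frame = base frame: x ahead of the robot, y to its left, z up, the work surface at z = 0. Lengths are in mm, angles in rad, forces in N, time in s.
With the tool pointing down it reaches from about 300 to 775 mm from the base axis. Payload 14.6 kg.
Tool frame: the origin (TCP) lies between the finger pads; the fingertips stand 25 mm ahead of it and the grasp point (between the pads) lies 6 mm ahead of it; z points along the fingers, y is the line along which they close (so a half turn about z gives the same grasp; the last joint's range is limited). The gripper opens to 94 mm and grips with 3 to 60 N. Pads are 16 mm wide; open, the fingers measure 119 mm over their backs; the gripper's body (75 mm by 177 mm) begins 78 mm behind the grasp point.
Start: joints at [1.128, 0.3, 1.521, -0, 1.321, -0.067], TCP at [201.856, 511.609, 230.446] pointing down, gripper open.
Joint ranges: [-3.03, 3.03], [-0.79, 2.21], [0.23, 2.52], [-1.04, 4.18], [0, 3.07], [-2.55, 2.55]. Speed limits (rad/s): [2.22, 2.22, 2.57, 3.14, 3.14, 3.14].

### API

Orientations are given as [roll, pitch, yaw] about the fixed x, y, z axes, in that order (R = Rz(yaw) Ry(pitch) Rx(roll)).
In Python, from cell import manip gives the robot as it stands. The module is installed in compiled form; this text tells all that it offers.
- The arm moves only by the tool step_arm, never from a script. Its argument "series" is one flat list of numbers, 5 for each row, row after row: the shift along the world's x, y, z in mm, then the turn about the world's z in rad, then the closure, from 0 (fully open) to 1 (shut). In form: [dx, dy, dz, spin, jaw, dx, dy, dz, spin, jaw, ...]. A call has 1 to 20 rows; each row shifts and turns the commanded pose from where the row before left it; what a row does not reach is not made up. A row lasts 1/8 s, in which the tool goes at most 62.5 mm and 10.7 degrees, less where a joint would pass 70% of its speed; a pose out of reach is approached as far as the arm can. A call is refused whole if a number of a shift passes 62.5 or a number of a turn 0.188, either way. A call with a gripper value outside its range is refused whole. The fingers move at their own pace and stop on an object; "squeeze" is the grip in N (left out, the last holds). Time passes only in rows, so rows that do not move let the fingers close. It gives the time, the measured TCP pose, the force, the opening and the grip force at its end, in the units of the state.
- manip.read_state(): the state, without advancing time (a new reading comes with each control period).
- manip.camera(name): name is "side" or "top"; returns (picture, depth): 480x640x3 uint8, blue, green, red; 480x640 float32, mm along the optical axis (not along the pixel's ray), 0 where there is no reading.
- manip.camera_info(name): a dict with "fovy" (degrees; the focal length in pixels is half the picture's height over the tangent of half this angle, whatever the lens; pixels are square), "cx", "cy" (the principal point, pixels), "eye" and "orientation" of the camera in the world. Camera axes: x right, y down, z forward; pixel columns grow to the right and rows downward; lengths in mm; the calibration is good to about 2 mm. A picture is of the moment at which its call begins. camera_info takes no time and is no camera call.
- manip.sign_off(): hands the job in; it is judged then, once.
The state is a dict: "clock": time; "joints": joint angles; "qd": joint speeds; "effort": joint torques, N m; "eef_pos": TCP position; "eef_rot": TCP orientation; "wrist_force": force on the tool from outside, world axes, zero at the start; "moment": the same for the moment, N m; "finger_gap": finger opening in mm; "finger_force": force on a finger pad.
Only numpy, scipy, OpenCV 4.12 (cv2) and the standard library are available. Lean on these libraries where they do the work, as an engineer would, in place of code of your own. Each camera call takes 0.05 s, during which the arm holds its last target. There are 200 camera calls.

### The job

Lay the four loose stalagmite slabs flat in the black imaging tray in growth order for the photograph: start against the bedrock foot that already lies at one end, widest slab first, then each narrower one, finishing with the rounded tip, every slab with its wide end towards the foot. They should form one straight line down the middle of the tray, each joint closed up to within a centimetre; set them down gently, and leave the pebble, the core plug and the brush where they are.

Things in the scene. Friction and masses are not known exactly. Their poses are not given: they have to be found in the camera images.
- slab_a: The widest loose stalagmite slab, lying flat: brown rind, cream sawn face with growth layers doming to the narrow end. 56 mm long, 30 thick; steps in from 68 mm wide to 56 (parallel flanks 62 apart over the middle 26 mm). About 270 g. Origin: on the underside, mid wide end face; +x towards the narrow end, +y across, +z up.
- slab_b: The second widest loose stalagmite slab, lying flat: brown rind, cream sawn face with growth layers doming to the narrow end. 66 mm long, 30 thick; steps in from 55 mm wide to 45 (parallel flanks 50 apart over the middle 26 mm). About 255 g. Origin: on the underside, mid wide end face; +x towards the narrow end, +y across, +z up.
- slab_c: The third widest loose stalagmite slab, lying flat: brown rind, cream sawn face with growth layers doming to the narrow end. 50 mm long, 30 thick; steps in from 44 mm wide to 34 (parallel flanks 39 apart over the middle 26 mm). About 150 g. Origin: on the underside, mid wide end face; +x towards the narrow end, +y across, +z up.
- slab_d: The narrowest loose stalagmite slab, lying flat: brown rind, cream sawn face with growth layers doming to the narrow end. 58 mm long, 30 thick; steps in from 32 mm wide to 16 (parallel flanks 24 apart over the middle 26 mm). About 105 g. Its narrow end is the rounded tip. Origin: on the underside, mid wide end face; +x towards the narrow end, +y across, +z up.
- tray: Shallow black imaging tray with grey rim, fixed on the bench, lying across in front of the robot: 138 mm (its x) by 368 mm (its y, the long axis) outside; floor 4 mm thick; rim 4 mm thick, 12 mm high from the bench. Origin: under its centre at bench height; z up. The foot lies at one end, the scale bar at the other; which end varies.
- foot: The stalagmite's foot: a rough buff-brown block of cave floor, fixed in the tray at one end, on the tray's long centre line, 92 mm across the tray, 40 mm along it, 30 mm high. Origin: under its centre, on the tray floor; axes as the tray's.
- scale_bar: Black and white photo scale bar, fixed flat on the tray floor at the end away from the foot: 100 mm across the tray, 20 mm along it, 2 mm thick; its centre is 310 mm from the foot's along the tray. Origin: under its centre; axes as the tray's.
- cobble: Bystander: a loose grey rounded pebble, 44 mm across, 31 mm high, standing among the slabs. Origin: under its centre.
- core_plug: Bystander: a loose pale drill-core plug, a cylinder 25 mm across and 30 mm high standing on end. Origin: under its centre.
- brush: Bystander: a loose dusting brush about 150 mm long lying on the bench, handle towards its -x. Origin: under its middle.
Things that resemble listed ones, but are neither listed nor needed, are in the scene too. Leave any turquoise look-alike of the slab_d alone.

How it is judged:
By the outcome, as a careful person would: the job done as asked, in the order asked, and still so for the second after the job is handed in, with the robot touching nothing.
It also fails if it takes over 115 s, if anything falls off the work surface, if the arm or the gripper's body presses on something with over 40 N, if the wrist force passes 120 N, or if a joint passes its speed limit or range.

## Working session

There is one attempt and no reset: what is moved stays moved. The work goes in short steps, Python scripts to look and compute and a tool call to move; the robot and the scene stay as the last step left them, time stands still between calls to the robot, and variables do not carry over. Pictures are saved under pics/ and viewed, at most 14 in all, crops included, and the job is handed in when it is done.

Besides the shell and the picture viewer there is one more tool, called after "Emit:" as a command line: name --argument value ..., lists and objects as JSON in quotes. step_arm: Moves the arm, as the interface text tells. Its arguments: {"type":"object","properties":{"series":{"type":"array"},"squeeze":{"type":"number"}},"required":["series"]}

```bash
mkdir -p pics; python3 - <<'E'
from cell import manip
import cv2,numpy as np
for n in("top","side"):
    p,d=manip.camera(n); cv2.imwrite(f"pics/{n}0.png",p); np.save(f"{n}0.npy",d); print(manip.camera_info(n))
print(manip.read_state())
E
```

```text
{'fovy': 57.76271735780627, 'cx': 323.1551860150857, 'cy': 240.10475927667866, 'eye': array([379.11324052, -16.51748493, 920.34219821]), 'orientation': array([-2.95707814,  0.02140239, -1.55337623])}
{'fovy': 54.98710522008091, 'cx': 315.20482220450793, 'cy': 249.32320908900797, 'eye': array([  13.65025296, -459.38755855,  799.20013722]), 'orientation': array([-2.4097527 ,  0.0046244 , -0.83873827])}
{'clock': 0.1, 'joints': array([ 1.12841224e+00,  3.00403301e-01,  1.52151770e+00, -2.61438943e-05,
        1.32070377e+00, -6.66130414e-02]), 'qd': array([-0.00110713, -0.00220436, -0.00199187,  0.00040828,  0.00204847,
       -0.00015689]), 'effort': array([ 2.60922556e-03, -5.32640433e+01, -3.53287733e+01,  7.10062799e-02,
        2.35447695e-02, -5.40810038e-05]), 'eef_pos': array([201.76906461, 511.4265096 , 229.95031867]), 'eef_rot': array([-3.14056114e+00, -4.34342231e-05,  2.76582807e+00]), 'wrist_force': array([ 1.59177074,  1.05329317, -0.37147261]), 'moment': array([-0.01899683, -0.01946125,  0.04633989]), 'finger_force': 0.0, 'finger_gap': 93.97745026423478}
```

View pics/top0.png

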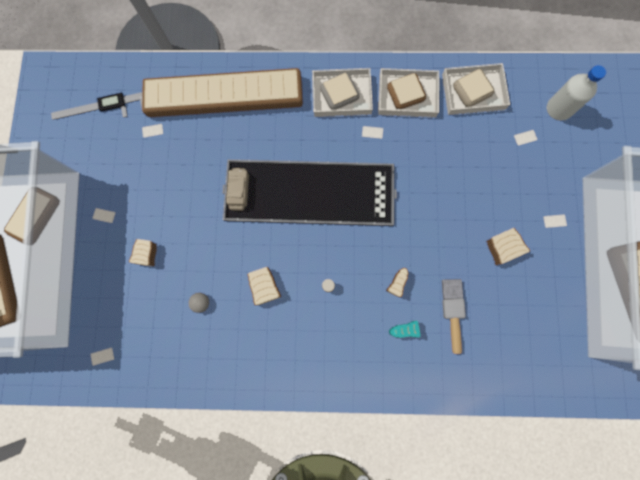

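View pics/side0.png

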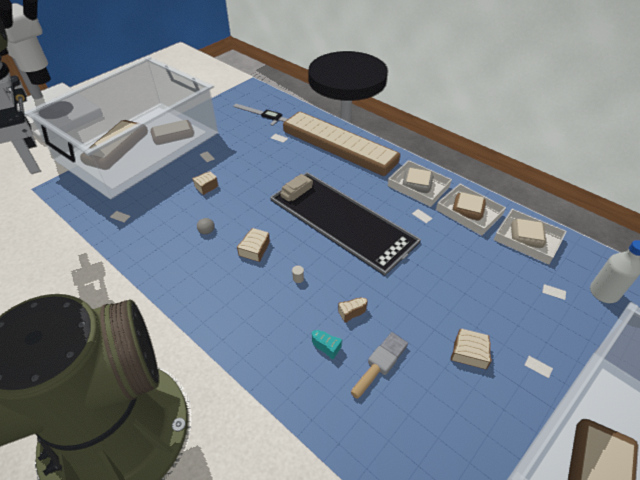

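The top view shows c at (143,253), b at (264,286), d at (400,283) and a at (508,246). The foot is at (238,189), on the +y end, with the scale bar at (380,194). Next I'll fit the poses from depth.

```bash
cat > h.py <<'E'
from cell import manip
import cv2,numpy as np
from scipy.spatial.transform import Rotation as R
from scipy.optimize import minimize
def cloud(n,d=None):
    p=None
    if d is None: p,d=manip.camera(n)
    i=manip.camera_info(n); f=240/np.tan(np.radians(i['fovy']/2))
    v,u=np.mgrid[:480,:640]
    c=np.stack([(u-i['cx'])/f*d,(v-i['cy'])/f*d,d],-1)
    w=c@R.from_euler('xyz',i['orientation']).as_matrix().T+i['eye']
    w[d<=0]=np.nan
    return p,w
def pix(n,P):
    i=manip.camera_info(n); f=240/np.tan(np.radians(i['fovy']/2))
    c=(np.asarray(P,float)-i['eye'])@R.from_euler('xyz',i['orientation']).as_matrix()
    return np.array([c[...,0]/c[...,2]*f+i['cx'],c[...,1]/c[...,2]*f+i['cy']]).T
S=dict(a=(56,68,62,56),b=(66,55,50,45),c=(50,44,39,34),d=(58,32,24,16),foot=(40,92,92,92))
def outline(k):
    L,w0,w1,w2=S[k]; m=(L-26)/2
    h=[(0,w0),(m,w0),(m,w1),(L-m,w1),(L-m,w2),(L,w2)]
    return np.array([(x,w/2) for x,w in h]+[(x,-w/2) for x,w in h[::-1]])
def fit(w,k,near,zlo=20,zhi=45,r=60):
    """top-face points -> pose of wide-end-mid, area-overlap fit on 1mm raster"""
    P=w.reshape(-1,3); m=(np.hypot(*(P[:,:2]-near).T)<r)&(P[:,2]>zlo)&(P[:,2]<zhi); P=P[m]
    N=2*r+60; g=np.zeros((N,N),np.uint8); o=np.array(near)-N/2
    for q in P[:,:2]-o: cv2.circle(g,tuple(int(t) for t in np.round(q)),1,1,-1)
    g=cv2.morphologyEx(g,cv2.MORPH_CLOSE,np.ones((5,5),np.uint8))
    cen=P[:,:2].mean(0); O=outline(k); L=S[k][0]
    def cost(s):
        c,q=np.cos(s[2]),np.sin(s[2]); V=(O-[L/2,0])@np.array([[c,q],[-q,c]])+s[:2]-o
        t=cv2.fillPoly(np.zeros((N,N),np.uint8),[np.round(V*16).astype(np.int32)],1,shift=4)
        return np.count_nonzero(t!=g)
    best=min((minimize(cost,[*cen,a],method='Nelder-Mead',options=dict(initial_simplex=[[*cen,a],[cen[0]+5,cen[1],a],[cen[0],cen[1]+5,a],[cen[0],cen[1],a+.2]])) for a in np.arange(0,6.28,np.pi/8)),key=lambda z:z.fun)
    x=best.x; yaw=(x[2]+np.pi)%(2*np.pi)-np.pi
    opp=min((minimize(cost,[*x[:2],a]).fun for a in [x[2]+np.pi]))
    return np.round([*x[:2],yaw],3),int(best.fun),int(opp),int(g.sum()),round(float(np.median(P[:,2])),1)
E
cat > m.py <<'E'
from h import *
C={n:cloud(n,np.load(n+'0.npy'))[1] for n in('top','side')}
U=dict(c=(143,253),b=(264,286),d=(400,283),a=(508,246),foot=(238,189))
for k,(u,v) in U.items():
    q=C['top'][v,u]
    for n in C: print(k,n,*fit(C[n],k,q[:2],r=70 if k!='d' else 42))
P=C['top']
for nm,(u,v) in dict(bar=(380,194),floor=(300,194),bench=(300,250),cob=(198,302),plug=(328,286),brush=(455,310),turq=(405,331)).items(): print(nm,np.round(P[v,u],1))
for n in C:
    w=C[n].reshape(-1,3); m=(w[:,2]>8.5)&(w[:,2]<16)&(w[:,0]>380)&(w[:,0]<600)&(w[:,1]>-230)&(w[:,1]<270)
    print(n,'rim',cv2.minAreaRect(w[m][:,:2].astype(np.float32)),m.sum())
E
python3 m.py
```

```text
c top [ 5.14771e+02  3.85421e+02 -1.40000e-01] 95 295 2137 29.4
c side [ 5.17425e+02  3.82649e+02 -1.15000e-01] 202 352 2218 31.3
b top [4.48611e+02 1.28817e+02 3.59000e-01] 133 431 3487 29.6
b side [4.51610e+02 1.26774e+02 3.61000e-01] 218 515 3619 31.4
d top [ 4.62258e+02 -1.52259e+02 -4.01000e-01] 122 507 1480 29.4
d side [ 4.65547e+02 -1.54368e+02 -4.44000e-01] 141 546 1550 31.3
a top [ 5.39655e+02 -3.77044e+02  4.37000e-01] 137 430 3680 29.5
a side [ 5.42127e+02 -3.79055e+02  4.24000e-01] 202 477 3765 31.8
foot top [658.858 192.895   1.566] 412 412 3465 31.5
foot side [657.876 189.809   1.555] 680 680 3154 33.1
bar [ 652.9 -115.8    6.5]
floor [652.6  58.8   1.3]
bench [ 5.283e+02  5.550e+01 -2.000e-01]
cob [413.1 258.6  30.1]
plug [449.9  -6.1  29.2]
brush [ 406.  -264.6   20.4]
turq [ 362.7 -160.8   32.2]
top rim ((496.6405029296875, 35.808807373046875), (436.99188232421875, 217.13279724121094), 88.00991821289062) 392
side rim ((496.48187255859375, 36.05952453613281), (455.9791259765625, 217.03164672851562), 88.24087524414062) 532
```

```bash
cat > m2.py <<'E'
from h import *
C={n:cloud(n,np.load(n+'0.npy'))[1] for n in('top','side')}
for n in C:
    w=C[n].reshape(-1,3); 
    for nm,l,h in(('rim',8.5,16),('foot',22,50)):
        m=(w[:,2]>l)&(w[:,2]<h)&(w[:,0]>575)&(w[:,0]<735)&(w[:,1]>-160)&(w[:,1]<225)
        if nm=='foot': m&=(w[:,1]>120)
        q=w[m][:,:2].astype(np.float32); print(n,nm,cv2.minAreaRect(q),len(q),np.round(np.percentile(q,[0,1,50,99,100],axis=0),1).tolist())
    for s in(1,-1):
        m=(w[:,2]>60)&(w[:,2]<260)&(s*w[:,1]>380)&(w[:,0]>250)&(w[:,0]<750)
        q=w[m]; print(n,'bin',s,len(q),np.round(np.percentile(s*q[:,1],[0,1,10]),0) if len(q) else '',np.round(np.percentile(q[:,2],[50,99]),0) if len(q) else '')
p=cv2.imread('pics/top0.png'); r=[]
for x0,y0 in((215,150),(100,210),(365,215),(225,240)):
    r.append(cv2.resize(p[y0:y0+90,x0:x0+190 if x0==215 else x0+190],(0,0),fx=2,fy=2,interpolation=cv2.INTER_CUBIC))
cv2.imwrite('pics/z0.png',np.vstack([np.hstack(r[:2]),np.hstack(r[2:])]))
E
python3 m2.py
```

```text
top rim ((655.4559936523438, 37.565093994140625), (374.8143615722656, 139.13157653808594), 89.01862335205078) 935 [[583.2, -149.9], [584.5, -147.9], [648.0, 48.8], [726.3, 223.2], [727.0, 224.8]]
top foot ((658.1831665039062, 193.46295166015625), (40.519264221191406, 86.08013153076172), 88.98500061035156) 665 [[615.3, 172.8], [618.2, 173.5], [655.3, 192.1], [695.5, 212.6], [701.3, 213.9]]
top bin 1 7771 [523. 527. 535.] [116. 155.]
top bin -1 7248 [523. 527. 535.] [114. 155.]
side rim ((658.6898193359375, 35.150146484375), (373.74639892578125, 142.4729766845703), 88.73102569580078) 1097 [[584.7, -151.5], [586.8, -148.6], [649.6, -4.8], [729.7, 219.6], [733.3, 222.2]]
side foot ((658.6275024414062, 191.5165557861328), (83.6169204711914, 43.651912689208984), 1.4154841899871826) 388 [[616.8, 170.2], [618.7, 171.0], [652.9, 186.3], [697.8, 209.0], [700.5, 214.2]]
side bin 1 12581 [519. 528. 537.] [121. 243.]
side bin -1 3117 [525. 527. 533.] [155. 158.]
```

View pics/z0.png

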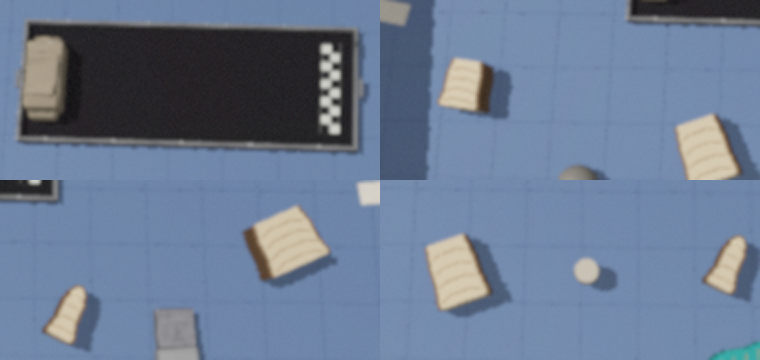

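The tray axis is tilted by about -0.017 rad. The foot's face is at y≈172, and the centre line is at x≈657. I'll start with slab a.

Emit:
step_arm --series '[18.8, -49.4, -5, -0.18, 0, 18.8, -49.4, -5, -0.18, 0, 18.8, -49.4, -5, -0.18, 0, 18.8, -49.4, -5, -0.18, 0, 18.8, -49.4, -5, -0.18, 0, 18.8, -49.4, -5, -0.18, 0, 18.8, -49.4, -5, -0.18, 0, 18.8, -49.4, -5, -0.18, 0, 18.8, -49.4, -5, -0.18, 0, 18.8, -49.4, -5, -0.18, 0, 18.8, -49.4, -5, -0.18, 0, 18.8, -49.4, -5, -0.18, 0, 18.8, -49.4, -5, -0.18, 0, 18.8, -49.4, -5, 0, 0, 18.8, -49.4, -5, 0, 0, 18.8, -49.4, -5, 0, 0, 18.8, -49.4, -5, 0, 0, 18.8, -49.4, -5, 0, 0, 0, 0, 0, 0, 0]' --squeeze 15

```text
clock: 2.48
eef_pos: [539.9, -379.9, 138.2]
eef_rot: [-3.14, 0.001, 0.423]
wrist_force: [-0.1, 0.6, -0.0]
finger_gap: 94.1
finger_force: 0.0
```

Emit:
step_arm --series '[0.5, 1, -25, 0, 0, 0.5, 1, -25, 0, 0, 0, 0, -25, 0, 0, 0, 0, -20, 0, 0, 0, 0, -11, 0, 0, 0, 0, 0, 0, 0, 0, 0, 0, 0, 0.2, 0, 0, 0, 0, 0.3, 0, 0, 0, 0, 0.4, 0, 0, 0, 0, 0.45, 0, 0, 0, 0, 0.5, 0, 0, 0, 0, 0.5]'

```text
clock: 3.98
eef_pos: [541.4, -375.8, 34.8]
eef_rot: [3.141, -0.0, 0.426]
wrist_force: [-0.0, 1.4, 3.8]
finger_gap: 62.3
finger_force: 15.0
```

Emit:
step_arm --series '[0, 0, 10, 0, 0.5, 0, 0, 10, 0, 0.5, 0, 20, 0, -0.18, 0.5, 0, 25, 0, -0.18, 0.5, 0, 25, 0, -0.18, 0.5, 0, 25, 0, -0.18, 0.5, 0, 20, 0, -0.18, 0.5, 0, 0, 0, 0, 0.5, 0, 0, -9, 0, 0.5, 0, 0, -6, 0, 0.5, 0, 0, -3, 0, 0.5, 0, 0, -1.5, 0, 0.5, 0, 0, 0, 0, 0.5]'

```text
clock: 5.6
eef_pos: [541.3, -260.7, 35.0]
eef_rot: [3.142, -0.0, -0.474]
wrist_force: [-0.5, 0.6, -2.3]
finger_gap: 61.8
finger_force: 15.0
```

Emit:
step_arm --series '[0, 0, -0.5, 0, 0.3, 0, 0, 0, 0, 0.1, 0, 0, 0, 0, 0, 0, 0, 20, 0, 0, 0, 0, 25, 0.1745, 0, 0, 0, 0, 0.1745, 0, 0, 0, 0, 0.1745, 0, 0, 0, 0, 0.1745, 0, 0, 0, 0, 0.1745, 0, 0, 0, 0, 0.1745, 0, 0, 0, 0, 0.1745, 0, 0, 0, 0, 0.1745, 0, 0, 0, 0, 0.1745, 0, 0, 0, 0, 0.1745, 0, 0, 0, 0, 0.1745, 0, 0, 0, 0, 0.1745, 0, 0, 0, 0, 0.1745, 0, 0, 0, 0, 0.1745, 0, 0, 0, 0, 0.1745, 0, 0, 0, 0, 0.1745, 0]'

```text
clock: 8.1
eef_pos: [541.6, -260.8, 81.1]
eef_rot: [3.141, 0.001, 2.324]
wrist_force: [-0.1, -0.4, -1.1]
finger_gap: 93.9
finger_force: 0.0
```

Emit:
step_arm --series '[0, 0, 0, 0.1745, 0, 0, 0, -10, 0.1745, 0, 0, 0, -20, 0, 0, 0, 0, -15, 0, 0, 0, 0, 0, 0, 0, 0, 0, 0, 0, 0.2, 0, 0, 0, 0, 0.35, 0, 0, 0, 0, 0.45, 0, 0, 0, 0, 0.5, 0, 0, 0, 0, 0.5]'

```text
clock: 9.35
eef_pos: [541.4, -260.6, 34.7]
eef_rot: [-3.142, 0.0, 2.667]
wrist_force: [0.2, 0.6, 3.1]
finger_gap: 61.9
finger_force: 15.0
```

Emit:
step_arm --series '[0, 0, 15, 0, 0.5, 0, 0, 25, 0, 0.5, 11.75, 39.6, 0, -0.1114, 0.5, 11.75, 39.6, 0, -0.1114, 0.5, 11.75, 39.6, 0, -0.1114, 0.5, 11.75, 39.6, 0, -0.1114, 0.5, 11.75, 39.6, 0, -0.1114, 0.5, 11.75, 39.6, 0, -0.1114, 0.5, 11.75, 39.6, 0, -0.1114, 0.5, 11.75, 39.6, 0, -0.1114, 0.5, 11.75, 39.6, 0, -0.1114, 0.5, 11.75, 39.6, 0, -0.1114, 0.5, 0, 0, 0, 0, 0.5, 0, 0, 0, 0, 0.5]'

```text
clock: 11.1
eef_pos: [658.6, 135.0, 74.7]
eef_rot: [-3.141, 0.0, 1.554]
wrist_force: [-0.1, -0.6, -2.6]
finger_gap: 61.7
finger_force: 15.0
```

```bash
python3 - <<'E'
from h import *
p,w=cloud('side'); cv2.imwrite('pics/s1.png',cv2.resize(p[130:330,220:460],(720,600),interpolation=cv2.INTER_CUBIC))
print(manip.read_state())
E
```

```text
{'clock': 11.15, 'joints': array([ 1.47100636e-01,  7.19148411e-01,  1.27208978e+00, -1.75664467e-04,
        1.15057717e+00,  1.64916381e-01]), 'qd': array([-0.01061711, -0.00042251,  0.00097231,  0.00398638, -0.00152746,
        0.00435125]), 'effort': array([ 1.22104492e+00, -7.37919116e+01, -3.37577534e+01,  1.05930206e-01,
        1.54889136e-02,  1.70164247e-02]), 'eef_pos': array([658.60959159, 134.54655041,  74.72778562]), 'eef_rot': array([-3.14139929e+00,  1.94751840e-04,  1.55305228e+00]), 'wrist_force': array([ 0.91558402,  0.27906789, -2.04548186]), 'moment': array([-0.09466112,  0.11873445, -0.0422947 ]), 'finger_force': 14.998203366994858, 'finger_gap': 62.08926661983022}
```

View pics/s1.png

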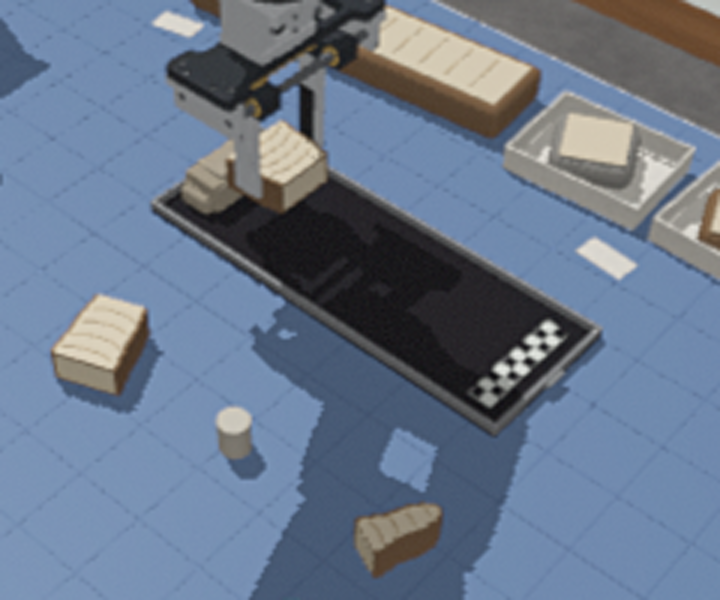

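Slab a hangs level by the foot with its wide end towards it. I'll lower it, then make a guarded approach in +y.

Emit:
step_arm --series '[0, 0, -15, 0, 0.5, 0, 0, -12, 0, 0.5, 0, 0, -5, 0, 0.5, 0, 0, -2, 0, 0.5, 0, 1.5, 0, 0, 0.5, 0, 1.5, 0, 0, 0.5, 0, 0, 0, 0, 0.5]'

```text
clock: 12.02
eef_pos: [658.9, 138.6, 40.7]
eef_rot: [3.141, -0.0, 1.553]
wrist_force: [-0.0, 0.2, -3.5]
finger_gap: 62.0
finger_force: 15.0
```

Emit:
step_arm --series '[0, 1, 0, 0, 0.5, 0, 1, 0, 0, 0.5, 0, 0, 0, 0, 0.5]'

```text
clock: 12.4
eef_pos: [658.8, 140.5, 40.5]
eef_rot: [3.142, -0.0, 1.553]
wrist_force: [0.3, -0.1, -3.5]
finger_gap: 62.2
finger_force: 15.0
```

Emit:
step_arm --series '[0, 0.8, 0, 0, 0.5, 0, 0.7, 0, 0, 0.5, 0, 0, 0, 0, 0.5]'

```text
clock: 12.78
eef_pos: [658.8, 142.0, 40.5]
eef_rot: [3.142, -0.0, 1.553]
wrist_force: [0.0, 0.1, -2.5]
finger_gap: 61.6
finger_force: 15.0
```

Emit:
step_arm --series '[0, 0.7, 0, 0, 0.5, 0, 0, 0, 0, 0.5]'

```text
clock: 13.02
eef_pos: [658.7, 142.7, 40.4]
eef_rot: [-3.142, 0.0, 1.553]
wrist_force: [0.2, 0.3, -2.8]
finger_gap: 61.8
finger_force: 15.0
```

Emit:
step_arm --series '[0, 0.8, 0, 0, 0.5, 0, 0, 0, 0, 0.5]'

```text
clock: 13.28
eef_pos: [658.8, 143.4, 40.4]
eef_rot: [-3.142, -0.0, 1.553]
wrist_force: [0.6, -0.3, -3.4]
finger_gap: 61.5
finger_force: 15.0
```

Emit:
step_arm --series '[0, 0.8, 0, 0, 0.5, 0, 0, 0, 0, 0.5]'

```text
clock: 13.52
eef_pos: [658.8, 144.3, 40.5]
eef_rot: [3.142, -0.0, 1.553]
wrist_force: [0.1, 0.6, -2.6]
finger_gap: 61.9
finger_force: 15.0
```

```bash
python3 - <<'E'
from h import *
a=[]
for n,(x,y) in(('side',(275,160)),('top',(220,155))):
    p,w=cloud(n); a.append(cv2.resize(p[y:y+60,x:x+64],(384,360),interpolation=cv2.INTER_CUBIC)); np.save(n+'1.npy',w)
cv2.imwrite('pics/s2.png',np.hstack(a))
E
```

```text
(no output)
```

View pics/s2.png

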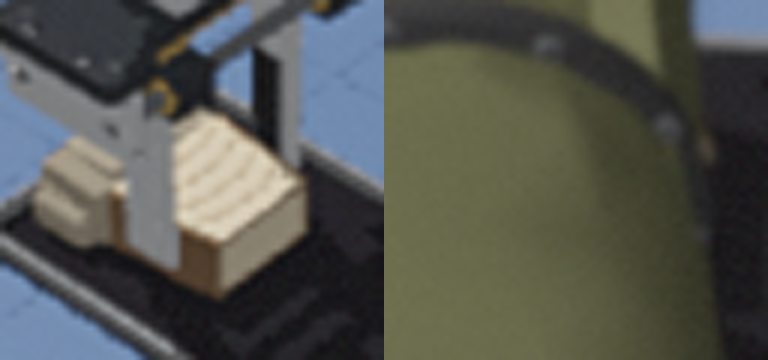

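The side view shows slab a almost touching the foot, with only a sliver left at crop position (108,200). I'll nudge it a little further.

Emit:
step_arm --series '[0, 0.7, 0, 0, 0.5, 0, 0, 0, 0, 0.5]'

```text
clock: 13.88
eef_pos: [658.7, 145.0, 40.4]
eef_rot: [-3.142, 0.0, 1.553]
wrist_force: [0.8, 0.5, -2.2]
finger_gap: 61.7
finger_force: 15.0
```

Emit:
step_arm --series '[0, 0.7, 0, 0, 0.5, 0, 0, 0, 0, 0.5]'

```text
clock: 14.12
eef_pos: [658.7, 145.4, 40.5]
eef_rot: [-3.141, 0.0, 1.553]
wrist_force: [-1.7, -1.8, -1.6]
finger_gap: 62.1
finger_force: 15.0
```

Contact (Fy −1.8 N). I'll back off slightly, lower and release.

Emit:
step_arm --series '[0, -0.6, -0.8, 0, 0.5, 0, 0, -0.8, 0, 0.5, 0, 0, 0, 0, 0.5]'

```text
clock: 14.5
eef_pos: [658.7, 145.1, 38.8]
eef_rot: [3.142, -0.0, 1.553]
wrist_force: [-0.0, 1.6, -1.9]
finger_gap: 62.1
finger_force: 15.0
```

Emit:
step_arm --series '[0, 0, -0.6, 0, 0.5, 0, 0, 0, 0, 0.5]'

```text
clock: 14.75
eef_pos: [658.8, 145.1, 38.8]
eef_rot: [3.141, -0.0, 1.553]
wrist_force: [-3.7, -0.7, 5.1]
finger_gap: 62.2
finger_force: 15.0
```

Emit:
step_arm --series '[0, 0, 0, 0, 0.35, 0, 0, 0, 0, 0.15, 0, 0, 10, 0, 0.15, 0, 0, 25, 0, 0.15, -10, 0, 20, 0.177, 0.15, -19.9, -1.7, 0, 0.177, 0.15, -19.9, -1.7, 0, 0.177, 0.15, -19.9, -1.7, 0, 0.177, 0.15, -19.9, -1.7, 0, 0.177, 0.15, -19.9, -1.7, 0, 0.177, 0.15, -19.9, -1.7, 0, 0.177, 0.15, -19.9, -1.7, 0, 0.177, 0.15, -19.9, -1.7, 0, 0.177, 0.1, -19.9, -1.7, 0, 0.177, 0.05, -19.9, -1.7, 0, 0.177, 0, 0, 0, 0, 0, 0]'

```text
clock: 16.75
eef_pos: [449.6, 128.1, 94.0]
eef_rot: [-3.141, 0.001, -2.784]
wrist_force: [0.4, 0.6, 0.5]
finger_gap: 93.9
finger_force: 0.0
```

```bash
python3 - <<'E'
from h import *
for n in('top','side'):
    p,w=cloud(n)
    q=w[(np.abs(w[...,0]-658)<25)&(w[...,1]>90)&(w[...,1]<215)&(w[...,2]>20)&(w[...,2]<45)]
    print(n,len(q))
    try: print(fit(w,'a',(658,130),r=42))
    except Exception as e: print(e)
    cv2.imwrite(f'pics/{n}3.png',cv2.resize(p[140:230,200:300] if n=='top' else p[150:240,250:350],(400,360),interpolation=cv2.INTER_CUBIC))
cv2.imwrite('pics/b3.png',np.hstack([cv2.imread('pics/top3.png'),cv2.imread('pics/side3.png')]))
E
```

```text
top 1006
(array([657.104, 143.667,   1.511]), 421, 530, 3250, 33.6)
side 505
(array([659.811, 142.228,   1.563]), 430, 482, 3353, 35.5)
```

View pics/b3.png

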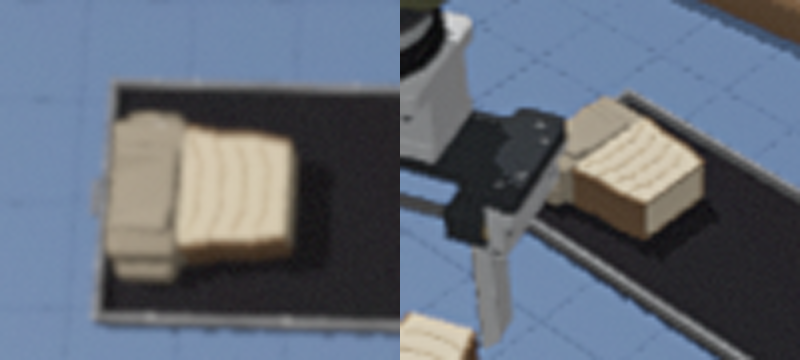

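Both views show slab a closed against the foot and centred in the tray. Next I'll pick up slab b.

Emit:
step_arm --series '[0.5, 0, -20, 0, 0, 0, 0, -20, 0, 0, 0, 0, -14, 0, 0, 0, 0, -5.5, 0, 0.1, 0, 0, 0, 0, 0.3, 0, 0, 0, 0, 0.45, 0, 0, 0, 0, 0.55, 0, 0, 0, 0, 0.6, 0, 0, 0, 0, 0.6]'

```text
clock: 17.98
eef_pos: [450.4, 128.1, 34.1]
eef_rot: [-3.142, 0.0, -2.783]
wrist_force: [-0.8, 1.2, 4.6]
finger_gap: 50.1
finger_force: 15.0
```

Emit:
step_arm --series '[0, 0, 15, 0, 0.6, 0, 0, 30, 0, 0.6, 18.85, -4.55, 0, -0.177, 0.6, 18.85, -4.55, 0, -0.177, 0.6, 18.85, -4.55, 0, -0.177, 0.6, 18.85, -4.55, 0, -0.177, 0.6, 18.85, -4.55, 0, -0.177, 0.6, 18.85, -4.55, 0, -0.177, 0.6, 18.85, -4.55, 0, -0.177, 0.6, 18.85, -4.55, 0, -0.177, 0.6, 18.85, -4.55, 0, -0.177, 0.6, 18.85, -4.55, 0, -0.177, 0.6, 18.85, -4.55, 0, -0.177, 0.6, 0, 0, 0, 0, 0.6, 0, 0, -20, 0, 0.6, 0, 0, -12, 0, 0.6, 0, 0, -5, 0, 0.6, 0, 0, -1.5, 0, 0.6, 0, 0, 0, 0, 0.6]'

```text
clock: 20.35
eef_pos: [657.7, 78.0, 40.5]
eef_rot: [3.141, -0.0, 1.553]
wrist_force: [0.0, -0.0, -1.8]
finger_gap: 49.8
finger_force: 15.0
```

```bash
python3 - <<'E'
from h import *
p,w=cloud('side'); cv2.imwrite('pics/s4.png',cv2.resize(p[160:250,270:380],(660,540),interpolation=cv2.INTER_CUBIC))
E
```

```text
(no output)
```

View pics/s4.png

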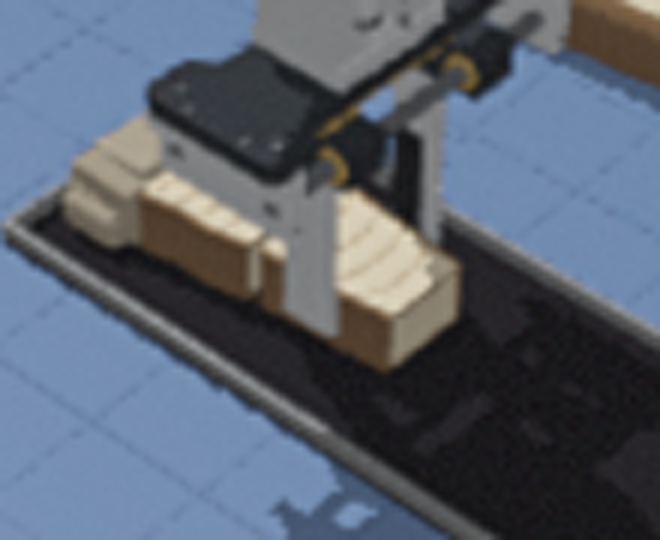

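Slab b is in line behind a, with a gap of a few millimetres at crop position (255,265). I'll approach it with guarded steps.

Emit:
step_arm --series '[0, 1.2, 0, 0, 0.6, 0, 1.2, 0, 0, 0.6, 0, 0.8, 0, 0, 0.6, 0, 0, 0, 0, 0.6]'

```text
clock: 20.9
eef_pos: [657.6, 81.3, 40.2]
eef_rot: [-3.142, 0.0, 1.553]
wrist_force: [0.1, -0.2, -2.7]
finger_gap: 49.9
finger_force: 15.0
```

Emit:
step_arm --series '[0, 0.8, 0, 0, 0.6, 0, 0, 0, 0, 0.6]'

```text
clock: 21.15
eef_pos: [657.6, 82.0, 40.2]
eef_rot: [-3.142, -0.0, 1.553]
wrist_force: [0.5, 0.5, -2.7]
finger_gap: 49.8
finger_force: 15.0
```

Emit:
step_arm --series '[0, 0.8, 0, 0, 0.6, 0, 0, 0, 0, 0.6]'

```text
clock: 21.4
eef_pos: [657.6, 82.8, 40.3]
eef_rot: [3.142, -0.0, 1.553]
wrist_force: [0.1, 0.8, -1.7]
finger_gap: 49.6
finger_force: 15.0
```

Emit:
step_arm --series '[0, 0.8, 0, 0, 0.6, 0, 0, 0, 0, 0.6]'

```text
clock: 21.65
eef_pos: [657.6, 83.6, 40.2]
eef_rot: [-3.142, -0.0, 1.553]
wrist_force: [0.4, -0.3, -3.0]
finger_gap: 50.1
finger_force: 15.0
```

Emit:
step_arm --series '[0, 0.7, 0, 0, 0.6, 0, 0, 0, 0, 0.6]'

```text
clock: 21.9
eef_pos: [657.6, 84.3, 40.2]
eef_rot: [-3.142, -0.0, 1.553]
wrist_force: [0.0, 0.4, -2.5]
finger_gap: 50.2
finger_force: 15.0
```

```bash
python3 - <<'E'
from h import *
p,w=cloud('side'); cv2.imwrite('pics/s5.png',cv2.resize(p[180:220,280:330],(500,400),interpolation=cv2.INTER_CUBIC))
E
```

```text
(no output)
```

View pics/s5.png

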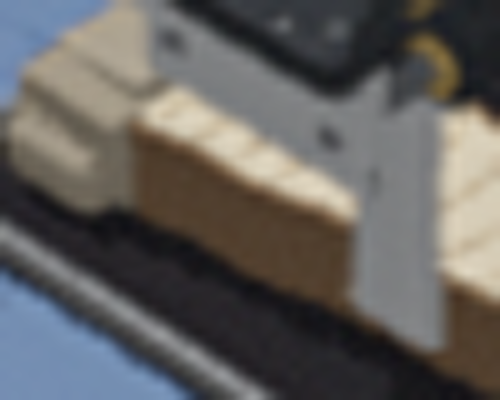

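The finger hides the joint from this side, so I'll keep going on force.

Emit:
step_arm --series '[0, 0.7, 0, 0, 0.6, 0, 0, 0, 0, 0.6]'

```text
clock: 22.2
eef_pos: [657.6, 85.0, 40.2]
eef_rot: [-3.142, -0.0, 1.553]
wrist_force: [-0.0, 0.3, -2.4]
finger_gap: 49.8
finger_force: 15.0
```

Emit:
step_arm --series '[0, 0.7, 0, 0, 0.6, 0, 0, 0, 0, 0.6]'

```text
clock: 22.45
eef_pos: [657.7, 85.5, 40.3]
eef_rot: [3.142, 0.0, 1.553]
wrist_force: [-0.1, -1.9, -1.8]
finger_gap: 49.8
finger_force: 15.0
```

Emit:
step_arm --series '[0, 0.5, 0, 0, 0.6, 0, 0, 0, 0, 0.6]'

```text
clock: 22.7
eef_pos: [657.6, 85.5, 40.2]
eef_rot: [-3.142, 0.001, 1.553]
wrist_force: [-0.1, -5.9, -2.7]
finger_gap: 49.6
finger_force: 15.0
```

Emit:
step_arm --series '[0, -1.2, -0.5, 0, 0.6, 0, 0, -1, 0, 0.6, 0, 0, -0.7, 0, 0.6, 0, 0, 0, 0, 0.6]'

```text
clock: 23.2
eef_pos: [657.6, 85.1, 38.1]
eef_rot: [3.141, -0.0, 1.553]
wrist_force: [-1.3, 0.3, -1.8]
finger_gap: 49.9
finger_force: 15.0
```

Emit:
step_arm --series '[0, 0, -0.4, 0, 0.6, 0, 0, 0, 0, 0.45, 0, 0, 0, 0, 0.3, 0, 0, 10, 0, 0.3, 0, 0, 25, 0, 0.3, 0, 0, 20, 0, 0.3, -15.7, 33.3, 0, 0.1623, 0.3, -15.7, 33.3, 0, 0.1623, 0.3, -15.7, 33.3, 0, 0.1623, 0.3, -15.7, 33.3, 0, 0.1623, 0.3, -15.7, 33.3, 0, 0.1623, 0.2, -15.7, 33.3, 0, 0.1623, 0.2, -15.7, 33.3, 0, 0.1623, 0.2, -15.7, 33.3, 0, 0.1623, 0.2, -15.7, 33.3, 0, 0.1623, 0.2, 0, 0, 0, 0, 0.2]'

```text
clock: 25.2
eef_pos: [515.3, 386.6, 93.3]
eef_rot: [3.141, 0.0, 3.017]
wrist_force: [-0.3, -0.4, -0.7]
finger_gap: 75.7
finger_force: 0.0
```

```bash
python3 - <<'E'
from h import *
for n in('top','side'):
    p,w=cloud(n)
    try: print(n,fit(w,'b',(658,80),r=32))
    except Exception as e: print(e)
    cv2.imwrite(f'pics/{n}6.png',cv2.resize(p[140:230,200:300] if n=='top' else p[150:240,260:360],(400,360),interpolation=cv2.INTER_CUBIC))
cv2.imwrite('pics/b6.png',np.hstack([cv2.imread('pics/top6.png'),cv2.imread('pics/side6.png')]))
E
```

```text
top (array([656.012,  81.568,   1.407]), 604, 743, 2880, 33.6)
side (array([657.928,  77.798,  -1.663]), 633, 811, 2898, 35.6)
```

View pics/b6.png

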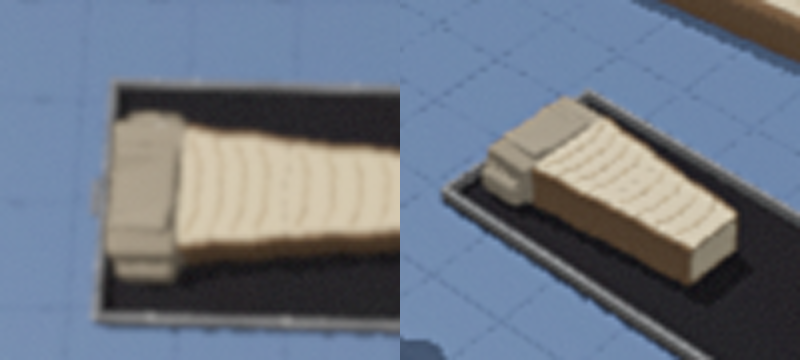

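Slab b is tight against a and in line. Next is slab c.

Emit:
step_arm --series '[0.3, -0.8, -20, 0, 0.2, 0, 0, -20, 0, 0.2, 0, 0, -14, 0, 0.2, 0, 0, -5, 0, 0.2, 0, 0, 0, 0, 0.35, 0, 0, 0, 0, 0.5, 0, 0, 0, 0, 0.6, 0, 0, 0, 0, 0.7, 0, 0, 0, 0, 0.7]'

```text
clock: 26.42
eef_pos: [516.8, 384.1, 34.1]
eef_rot: [3.141, 0.001, 3.014]
wrist_force: [-0.5, 0.7, 2.6]
finger_gap: 39.2
finger_force: 15.0
```

Emit:
step_arm --series '[0, 0, 20, 0, 0.7, 0, 0, 30, 0, 0.7, 15.5, -40.3, 0, -0.1623, 0.7, 15.5, -40.3, 0, -0.1623, 0.7, 15.5, -40.3, 0, -0.1623, 0.7, 15.5, -40.3, 0, -0.1623, 0.7, 15.5, -40.3, 0, -0.1623, 0.7, 15.5, -40.3, 0, -0.1623, 0.7, 15.5, -40.3, 0, -0.1623, 0.7, 15.5, -40.3, 0, -0.1623, 0.7, 15.5, -40.3, 0, -0.1623, 0.7, 0, 0, 0, 0, 0.7, 0, 0, -20, 0, 0.7, 0, 0, -15, 0, 0.7, 0, 0, -7, 0, 0.7, 0, 0, -2, 0, 0.7, 0, 0, 0, 0, 0.7]'

```text
clock: 28.55
eef_pos: [656.2, 21.3, 39.9]
eef_rot: [3.141, -0.0, 1.553]
wrist_force: [-0.5, 0.1, -1.6]
finger_gap: 39.0
finger_force: 15.0
```

Emit:
step_arm --series '[0, 1.2, 0, 0, 0.7, 0, 1, 0, 0, 0.7, 0, 0, 0, 0, 0.7]'

```text
clock: 28.92
eef_pos: [656.2, 23.5, 39.8]
eef_rot: [3.141, -0.0, 1.553]
wrist_force: [0.8, -0.2, -1.9]
finger_gap: 39.0
finger_force: 15.0
```

Emit:
step_arm --series '[0, 0.8, 0, 0, 0.7, 0, 0, 0, 0, 0.7]'

```text
clock: 29.18
eef_pos: [656.1, 24.2, 39.7]
eef_rot: [-3.142, -0.0, 1.553]
wrist_force: [0.0, -0.1, -2.4]
finger_gap: 39.1
finger_force: 15.0
```

Emit:
step_arm --series '[0, 0.8, 0, 0, 0.7, 0, 0, 0, 0, 0.7]'

```text
clock: 29.42
eef_pos: [656.1, 25.0, 39.6]
eef_rot: [-3.142, -0.0, 1.553]
wrist_force: [-0.2, 0.5, -2.1]
finger_gap: 38.8
finger_force: 15.0
```

Emit:
step_arm --series '[0.4, 0.7, 0, 0, 0.7, 0, 0, 0, 0, 0.7]'

```text
clock: 29.68
eef_pos: [656.5, 25.7, 39.6]
eef_rot: [3.142, -0.0, 1.553]
wrist_force: [-0.1, 0.1, -1.9]
finger_gap: 39.0
finger_force: 15.0
```

Emit:
step_arm --series '[0, 0.7, 0, 0, 0.7, 0, 0, 0, 0, 0.7]'

```text
clock: 29.92
eef_pos: [656.5, 26.4, 39.6]
eef_rot: [3.142, 0.0, 1.553]
wrist_force: [-1.3, -0.1, -0.6]
finger_gap: 38.9
finger_force: 15.0
```

Emit:
step_arm --series '[0, 0.6, 0, 0, 0.7, 0, 0, 0, 0, 0.7]'

```text
clock: 30.18
eef_pos: [656.5, 26.4, 39.6]
eef_rot: [3.142, 0.001, 1.553]
wrist_force: [0.7, -4.7, -2.0]
finger_gap: 39.3
finger_force: 15.0
```

Contact. I'll back off, lower, release and move to slab d at (464,−153.3), tool yaw 2.72.

Emit:
step_arm --series '[0, -1, -0.7, 0, 0.7, 0, 0, -0.8, 0, 0.7, 0, 0, -0.4, 0, 0.7, 0, 0, 0, 0, 0.7]'

```text
clock: 30.68
eef_pos: [656.6, 26.2, 38.1]
eef_rot: [3.141, -0.0, 1.553]
wrist_force: [-2.7, 1.1, 3.2]
finger_gap: 38.9
finger_force: 15.0
```

Emit:
step_arm --series '[0, 0, 0, 0, 0.55, 0, 0, 0, 0, 0.45, 0, 0, 10, 0, 0.45, 0, 0, 25, 0, 0.45, 0, 0, 20, 0, 0.45, -27.5, -25.6, 0, 0.1667, 0.45, -27.5, -25.6, 0, 0.1667, 0.45, -27.5, -25.6, 0, 0.1667, 0.45, -27.5, -25.6, 0, 0.1667, 0.45, -27.5, -25.6, 0, 0.1667, 0.45, -27.5, -25.6, 0, 0.1667, 0.45, -27.5, -25.6, 0, 0.1667, 0.45, 0, 0, 0, 0, 0.45, 0, 0, 0, 0, 0.45]'

```text
clock: 32.42
eef_pos: [464.6, -153.2, 93.3]
eef_rot: [3.141, 0.001, 2.717]
wrist_force: [-1.1, 0.6, -0.5]
finger_gap: 51.5
finger_force: 0.0
```

```bash
python3 - <<'E'
from h import *
for n in('top','side'):
    p,w=cloud(n)
    cv2.imwrite(f'pics/{n}7.png',cv2.resize(p[140:230,220:320] if n=='top' else p[170:350,260:460],(400,360),interpolation=cv2.INTER_CUBIC))
cv2.imwrite('pics/b7.png',np.hstack([cv2.imread('pics/top7.png'),cv2.imread('pics/side7.png')]))
E
```

```text
(no output)
```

View pics/b7.png

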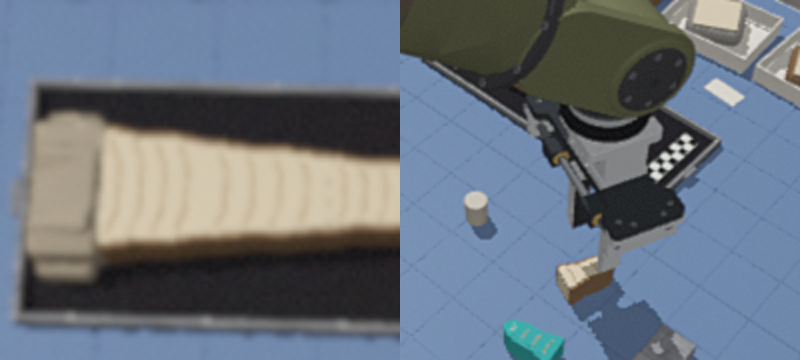

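The line a–b–c is closed and straight, and the gripper straddles d. Descending to grip it.

Emit:
step_arm --series '[0, 0, -20, 0, 0.45, 0, 0, -20, 0, 0.45, 0, 0, -14, 0, 0.45, 0, 0, -5, 0, 0.45, 0, 0, 0, 0, 0.5, 0, 0, 0, 0, 0.6, 0, 0, 0, 0, 0.7, 0, 0, 0, 0, 0.8, 0, 0, 0, 0, 0.85, 0, 0, 0, 0, 0.85]'

```text
clock: 33.78
eef_pos: [464.2, -153.3, 34.1]
eef_rot: [-3.142, 0.0, 2.72]
wrist_force: [-1.1, 0.8, 5.4]
finger_gap: 24.1
finger_force: 15.0
```

Emit:
step_arm --series '[0, 0, 20, 0, 0.85, 0, 0, 30, 0, 0.85, 27.3, 17.1, 0, -0.1667, 0.85, 27.3, 17.1, 0, -0.1667, 0.85, 27.3, 17.1, 0, -0.1667, 0.85, 27.3, 17.1, 0, -0.1667, 0.85, 27.3, 17.1, 0, -0.1667, 0.85, 27.3, 17.1, 0, -0.1667, 0.85, 27.6, 17.1, 0, -0.1667, 0.85, 0, 0, 0, 0, 0.85, 0, 0, -20, 0, 0.85, 0, 0, -15, 0, 0.85, 0, 0, -7, 0, 0.85, 0, 0, -2, 0, 0.85, 0, 0, 0, 0, 0.85]'

```text
clock: 35.65
eef_pos: [655.5, -33.7, 40.0]
eef_rot: [3.141, 0.0, 1.553]
wrist_force: [0.5, -0.4, -1.7]
finger_gap: 23.7
finger_force: 15.0
```

Emit:
step_arm --series '[0, 1.2, 0, 0, 0.85, 0, 1, 0, 0, 0.85, 0, 0, 0, 0, 0.85]'

```text
clock: 36.02
eef_pos: [655.5, -31.2, 39.9]
eef_rot: [3.141, 0.0, 1.553]
wrist_force: [0.2, 0.1, -1.5]
finger_gap: 24.2
finger_force: 15.0
```

Emit:
step_arm --series '[0, 0.8, 0, 0, 0.85, 0, 0, 0, 0, 0.85]'

```text
clock: 36.28
eef_pos: [655.4, -30.5, 39.8]
eef_rot: [3.142, -0.0, 1.553]
wrist_force: [-0.4, 0.4, -0.7]
finger_gap: 24.1
finger_force: 15.0
```

Emit:
step_arm --series '[0, 0.8, 0, 0, 0.85, 0, 0, 0, 0, 0.85]'

```text
clock: 36.52
eef_pos: [655.4, -29.7, 39.7]
eef_rot: [-3.142, -0.0, 1.553]
wrist_force: [-0.1, 1.0, -0.9]
finger_gap: 23.9
finger_force: 15.0
```

Emit:
step_arm --series '[0.2, 0.8, 0, 0, 0.85, 0, 0, 0, 0, 0.85]'

```text
clock: 36.78
eef_pos: [655.6, -28.9, 39.7]
eef_rot: [-3.142, 0.0, 1.553]
wrist_force: [-0.8, 0.4, -0.8]
finger_gap: 23.8
finger_force: 15.0
```

Emit:
step_arm --series '[0, 0.7, 0, 0, 0.85, 0, 0, 0, 0, 0.85]'

```text
clock: 37.02
eef_pos: [655.6, -28.2, 39.7]
eef_rot: [-3.142, -0.0, 1.553]
wrist_force: [-0.3, -0.8, -0.8]
finger_gap: 24.1
finger_force: 15.0
```

Emit:
step_arm --series '[0, 0.7, 0, 0, 0.85, 0, 0, 0, 0, 0.85]'

```text
clock: 37.28
eef_pos: [655.6, -27.5, 39.8]
eef_rot: [-3.142, 0.0, 1.553]
wrist_force: [-0.2, -0.6, -1.2]
finger_gap: 24.0
finger_force: 15.0
```

Emit:
step_arm --series '[0, 0.7, 0, 0, 0.85, 0, 0, 0, 0, 0.85]'

```text
clock: 37.52
eef_pos: [655.6, -26.8, 39.7]
eef_rot: [3.142, 0.0, 1.553]
wrist_force: [-0.2, 0.3, -0.5]
finger_gap: 23.8
finger_force: 15.0
```

Emit:
step_arm --series '[0, 0.7, 0, 0, 0.85, 0, 0, 0, 0, 0.85]'

```text
clock: 37.78
eef_pos: [655.6, -26.7, 39.8]
eef_rot: [3.142, 0.001, 1.553]
wrist_force: [-0.0, -5.2, -1.3]
finger_gap: 24.1
finger_force: 15.0
```

Contact. I'll back off, lower, release, and move up and clear.

Emit:
step_arm --series '[0, -1, -0.7, 0, 0.85, 0, 0, -0.8, 0, 0.85, 0, 0, -0.4, 0, 0.85, 0, 0, 0, 0, 0.85]'

```text
clock: 38.28
eef_pos: [655.7, -27.0, 38.1]
eef_rot: [3.141, -0.0, 1.553]
wrist_force: [-2.1, 0.2, 3.7]
finger_gap: 23.9
finger_force: 15.0
```

Emit:
step_arm --series '[0, 0, 0, 0, 0.75, 0, 0, 0, 0, 0.6, 0, 0, 10, 0, 0.6, 0, 0, 25, 0, 0.6, 0, 0, 40, 0, 0.6, -30, -20, 30, 0, 0.6, -50, -40, 20, 0, 0.6, -50, -40, 0, 0, 0.6, -50, -40, 0, 0, 0.6, -30, -40, 0, 0, 0.6, 0, 0, 0, 0, 0.6]'

```text
clock: 39.65
eef_pos: [450.1, -204.5, 162.4]
eef_rot: [3.141, 0.001, 1.549]
wrist_force: [-0.9, 0.4, 0.4]
finger_gap: 37.6
finger_force: 0.0
```

```bash
python3 - <<'E'
from h import *
p,w=cloud('top'); q,_=cloud('side')
cv2.imwrite('pics/end.png',np.hstack([cv2.resize(p[140:230,215:405],(0,0),fx=2.6,fy=2.6,interpolation=cv2.INTER_CUBIC),cv2.resize(q[160:288,260:420],(292,234))]))
# cross-tray midline of slab tops per 10 mm of y
for y in range(165,-60,-15):
    s=w[(np.abs(w[...,1]-y)<4)&(w[...,2]>24)&(w[...,2]<42)&(np.abs(w[...,0]-656)<60)]
    if len(s): print(y,np.round([s[:,0].min(),s[:,0].max(),(s[:,0].min()+s[:,0].max())/2],1),np.round(np.median(s[:,2]),1))
for nm,(u,v) in dict(cob=(198,302),plug=(328,286),brush=(455,310),turq=(405,331)).items(): print(nm,np.round(w[v,u],1))
E
```

```text
165 [623.5 693.1 658.3] 33.5
150 [626.2 688.5 657.4] 33.7
135 [626.2 687.1 656.7] 33.7
120 [628.2 684.8 656.5] 33.5
105 [630.8 682.4 656.6] 33.6
90 [631.4 681.  656.2] 34.0
75 [630.1 680.8 655.4] 33.6
60 [632.4 679.2 655.8] 33.4
45 [634.3 676.9 655.6] 33.4
30 [635.5 675.  655.2] 33.4
15 [635.7 675.2 655.5] 33.7
0 [638.4 671.7 655. ] 33.4
-15 [640.5 668.6 654.6] 33.6
-30 [642.  666.7 654.3] 33.5
-45 [643.6 664.1 653.9] 33.4
cob [413.1 258.6  30.2]
plug [450.   -6.1  27.7]
brush [ 391.7 -132.9  498.1]
turq [ 362.6 -161.2   30. ]
```

View pics/end.png

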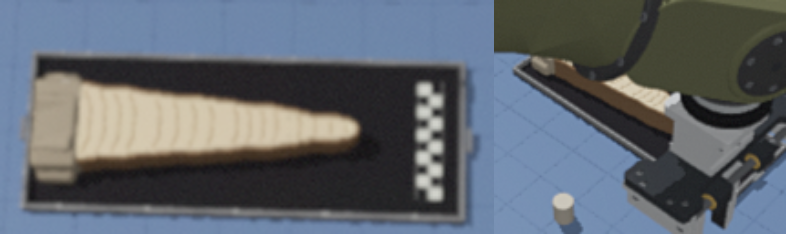

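The slabs form one straight line, and its midline matches the tray's centre line to about 1 mm. The joints are closed and the pebble and plug haven't moved; the arm hides the brush in this view. Handing in.

```bash
python3 -c "
from cell import manip
print(manip.sign_off())"
```

```text
the job is handed in; nothing more can be done
None
```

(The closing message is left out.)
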